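# Hang a glaze test tile on the tile carousel

### The job

Turn the tile carousel (the wooden peg is there for that) until the empty hook stands over the pointer on the foot. Then hang the slotted test tile on that hook, slid fully home against the hook's collar and hanging free; be gentle with the tile, which chips if it is pressed hard against the carousel, and leave the other wares where they are.

Things in the scene. Friction and masses are not known exactly. Their poses are not given: they have to be found in the camera images.
- carousel: The carousel's fixed foot: dark steel disc 200 mm across, 20 mm high, with a 22 mm steel post. Origin under the centre of the disc, on the axis, on the table. Its -x axis runs to the front, where a flat pointer tab 16 mm wide sticks 32 mm out of the rim (roughly towards the robot). It does not move; the rotor and its hooks count as part of the carousel.
- rotor (a joint): Turn of the carousel's rotor about the vertical axis through the foot's origin, rad, growing counter-clockwise seen from above. 0: the empty hook stands over the pointer. It turns stiffly (about 0.35 N m of friction), stays where it is left, and can turn from -0.6 to 2.5.
- peg_top (a point): Middle of the top of the upright wooden turning peg: 16 mm across, top 255 mm above the table, 49 mm of it standing above the hub disc. It is 40 mm from the carousel's axis, right across from the empty hook.
- hook_root (a point): Root of the empty hook: centre of the outer face of its collar (20 mm disc), 85 mm from the axis, 200 mm above the table. Its frame turns with the rotor: -x outwards, z up (parallel to the foot's at joint 0). From here a stiff 6 mm steel rod runs outwards 50 mm while its centre line rises 3 mm, then turns up: its end, 60 mm out, is 9 mm higher than the root.
- hook_end (a point): Where the end of the empty hook would be if it were straight: 60 mm outwards of hook_root, 9 mm higher. But the rod is bent sideways by hand: straight in plan, it leaves the collar askew by an unreported angle of up to 0.16 rad either way, so its real end lies up to 10 mm left or right of this point, and must be seen or felt. It keeps its bend.
- hub (a point): Centre of the top of the rotor's aluminium hub disc, 104 mm across, 206 mm above the table. The rotor carries four equal hooks 90 degrees apart: one empty, three with a fixed tile of the same shape as the test tile (tops about 212 mm above the table, hook ends 145 mm from the axis).
- test_tile: The test tile, loose, upright on the board: white ceramic plate 50 mm wide (its y), 8 mm thick (its x), 90 mm high overall, on a foot 40 (x) by 50 (y) by 8 mm; same front and back. Origin under the foot's centre, z up. 65 to 125 g. It can be gripped across its width at the slot's height. It chips if pressed on the carousel with over 20 N or so.
- slot (a point): Centre of the tile's slot, 70 mm above its origin, frame as the tile's. The slot goes through the plate along x, 11 mm wide, 22 mm high (9 mm of plate above it). Hung home, the plate touches the collar (this point 4 mm outwards of hook_root) and the slot's top rests on the rod (this point about 8 mm below hook_root).
- blank_tile: Bystander: terracotta tile of the same outline without a slot, 50 x 40 x 90 mm, standing on the board. Origin under the centre of its foot.
- kiln_prop: Bystander: pale kiln prop, 36 mm across, 38 mm high, on the board. Origin under its centre.
- glaze_cup: Bystander: small blue cup, 60 mm across, 42 mm high, on the board. Origin under its centre.
- bowl_big: Bystander: blue glazed bowl, 150 mm across, 65 mm high. Origin under its centre.
- bowl_small: Bystander: white bowl, 110 mm across, 50 mm high. Origin under its centre.
- glaze_brush: Bystander: brush lying on the table. Origin under its middle.
- oxide_jar: Bystander: amber jar, 56 mm across, 70 mm high. Origin under its centre.
- ware_board: Fixed plywood board, 220 x 280 mm, 14 mm thick, on which the test tile stands. Origin under its centre.
Not all that is in view belongs to the job. Leave any red or yellow look-alike of the test_tile alone.

How it is judged:
By the outcome, as a careful person would: the job done as asked, in the order asked, and still so for the second after the job is handed in, with the robot touching nothing.
It also fails if it takes over 72 s, if anything falls off the work surface, if the arm or the gripper's body presses on something with over 40 N, if the wrist force passes 120 N, or if a joint passes its speed limit or range.

### The arm

A 6-joint arm with a two-finger parallel gripper is mounted at the origin on the work surface. World frame = base frame: x ahead of the robot, y to its left, z up, the work surface at z = 0. Lengths are in mm, angles in rad, forces in N, time in s.
With the tool pointing down it reaches from about 275 to 750 mm from the base axis. Payload 10.2 kg.
Tool frame: the origin (TCP) lies at the very end of the fingers, on their centre line; the grasp point (between the pads) lies 19 mm behind it; z points along the fingers, y is the line along which they close (so a half turn about z gives the same grasp; the last joint's range is limited). The gripper opens to 85 mm and grips with 20 to 120 N. Pads are 22 mm wide; open, the fingers measure 114 mm over their backs; the gripper's body (76 mm by 85 mm) begins 54 mm behind the grasp point. The pads swing forward as they close: fully open they stand 13 mm farther back than shut.
Start: joints at [1.01, 0.313, 1.498, -0, 1.331, -0.223], TCP at [174.004, 495.332, 231.294] pointing down, gripper open.
Joint ranges: [-2.94, 2.94], [-0.97, 2.17], [0.19, 2.56], [-1.23, 4.37], [0.02, 3.11], [-2.88, 2.88]. Speed limits (rad/s): [2.39, 2.39, 3.01, 3.14, 3.14, 3.14].

### API

Orientations are given as a unit quaternion [w, x, y, z].
In Python, from rig import * gives the robot as it stands. The module is installed in compiled form; this text tells all that it offers.
- The arm moves only by the shell command python3 -m crank 'ROWS' [FORCE]. ROWS is JSON, a list that holds one entry, the list of rows, each a list of 7 numbers: the shift along the tool's x, y, z in units of 25 mm (1.0 is 25 mm), then the turn, a rotation vector about the tool's x, y, z in units of 8 degrees (1.0 is 8 degrees), then the finger opening in mm, from 0 to 85.4. A call has exactly 8 rows; each row shifts and turns the commanded pose from where the row before left it, along the tool's axes as they then stand; what a row does not reach is not made up. A row lasts 1/10 s, in which the tool goes at most 50 mm and 8.59 degrees, less where a joint would pass 70% of its speed; a pose out of reach is approached as far as the arm can. A call is refused whole if a number of a shift passes 1 or a number of a turn 1, either way. A call with a gripper value outside its range is refused whole. The fingers move at their own pace and stop on an object; FORCE is the grip in N (left out, the last holds). Time passes only in rows, so rows that do not move let the fingers close, or fill a call up. It gives the time, the measured TCP pose, the force, the opening and the grip force at its end, in the units of the state.
- sense(): the state, without advancing time (a new reading comes with each control period).
- capture(name): name is "scene" or "top"; returns the picture (420x560x3 uint8, blue, green, red); there is no depth.
- camera_model(name): a dict with "fx", "fy", "cx", "cy" (pixels), "world_from_camera" (4x4, takes a point from camera to world coordinates). Camera axes: x right, y up, looking along -z (the intrinsics and any distortion apply to the point x, -y, -z); pixel columns grow to the right and rows downward; lengths in mm; the calibration is good to about 2 mm. A picture is of the moment at which its call begins. camera_model takes no time and is no camera call.
- finish_job(): hands the job in; it is judged then, once.
The state is a dict: "time_s": time; "joints": joint angles; "dq": joint speeds; "tau": joint torques, N m; "eef_pos": TCP position; "ee_rot": TCP orientation; "force": force on the tool from outside, world axes, zero at the start; "wrist_torque": the same for the moment, N m; "grip_width": opening from 0.0 (shut) to 1.0 (fully open); "grip_force": force on a finger pad.
Only numpy, scipy, OpenCV 4.12 (cv2) and the standard library are available. Lean on these libraries where they do the work, as an engineer would, in place of code of your own. Each camera call takes 0.05 s, during which the arm holds its last target. There are 200 camera calls.

## Working session

There is one attempt and no reset: what is moved stays moved. The work goes in short steps, Python scripts to look and compute and a shell command to move; the robot and the scene stay as the last step left them, time stands still between calls to the robot, and variables do not carry over. Pictures are saved under pics/ and viewed, at most 10 in all, crops included, and the job is handed in when it is done.

```bash
mkdir -p pics; cat > h.py <<'E'
import numpy as np, cv2
from rig import *
from scipy.spatial.transform import Rotation as R
np.set_printoptions(precision=2,suppress=True)
def ray(cm,u,v):
    T=np.array(cm["world_from_camera"]); d=np.array([(u-cm["cx"])/cm["fx"],-(v-cm["cy"])/cm["fy"],-1])
    return T[:3,3],T[:3,:3]@d
def plane(cm,u,v,z):
    o,d=ray(cm,u,v); return o+d*(z-o[2])/d[2]
def tri(c1,p1,c2,p2):
    o1,d1=ray(c1,*p1);o2,d2=ray(c2,*p2)
    A=np.stack([d1,-d2],1);s=np.linalg.lstsq(A,o2-o1,rcond=None)[0]
    a=o1+d1*s[0];b=o2+d2*s[1];return (a+b)/2,np.linalg.norm(a-b)
def proj(cm,P):
    T=np.linalg.inv(np.array(cm["world_from_camera"]));p=T[:3,:3]@np.array(P)+T[:3,3]
    return np.array([cm["cx"]+cm["fx"]*p[0]/-p[2],cm["cy"]-cm["fy"]*p[1]/-p[2]])
E
python3 - <<'E'
from h import *
for n in("scene","top"):
    cv2.imwrite(f"pics/{n}0.png",capture(n)); cm=camera_model(n); print(n,{k:(np.array(v)) for k,v in cm.items()})
print(sense())
E
```

```text
scene {'fx': array(455.76), 'fy': array(455.76), 'cx': array(277.47), 'cy': array(202.91), 'world_from_camera': array([[   0.79,   -0.33,    0.51, 1155.2 ],
       [   0.61,    0.4 ,   -0.69, -833.69],
       [   0.02,    0.85,    0.52,  804.86],
       [   0.  ,    0.  ,    0.  ,    1.  ]])}
top {'fx': array(443.11), 'fy': array(443.11), 'cx': array(276.02), 'cy': array(213.12), 'world_from_camera': array([[  -0.01,    0.99,   -0.15,  335.32],
       [  -1.  ,   -0.01,    0.  ,  -16.51],
       [  -0.  ,    0.15,    0.99, 1397.43],
       [   0.  ,    0.  ,    0.  ,    1.  ]])}
{'time_s': 0.1, 'joints': array([ 1.01,  0.31,  1.5 ,  0.  ,  1.33, -0.22]), 'dq': array([ 0., -0.,  0., -0.,  0.,  0.]), 'tau': array([  0.  , -41.29, -26.01,  -0.  ,   0.  ,  -0.  ]), 'eef_pos': array([173.89, 495.14, 230.8 ]), 'ee_rot': array([-0.  ,  0.17,  0.99, -0.  ]), 'force': array([ 0.67, -0.71,  1.01]), 'wrist_torque': array([-0.01,  0.02, -0.04]), 'grip_force': 0.0, 'grip_width': 1.006557594488712}
```

View pics/scene0.png

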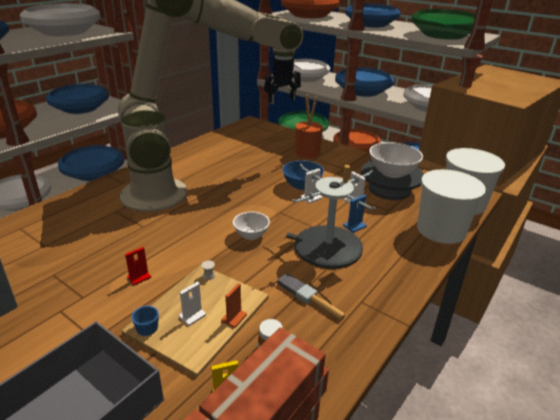

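View pics/top0.png

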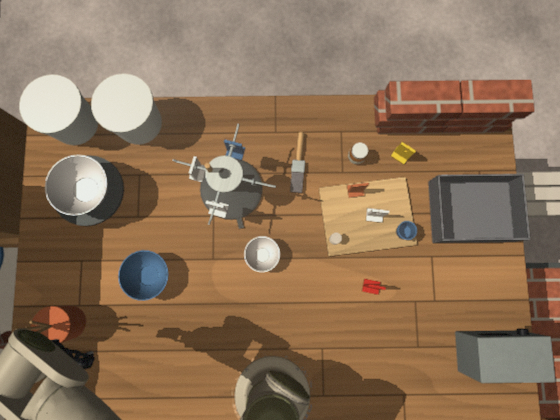

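```bash
python3 - <<'E'
from h import *
t=cv2.imread("pics/top0.png");s=cv2.imread("pics/scene0.png")
f=lambda im,x,y,w,h:cv2.resize(im[y:y+h,x:x+w],(400,300),interpolation=cv2.INTER_CUBIC)
a=np.vstack([np.hstack([f(t,165,115,120,90+0),f(s,270,150,120,90)]),np.hstack([f(t,340,170,80,60),f(s,150,260,120,90)])])
cv2.imwrite("pics/crop1.png",a)
E
```

```text
(no output)
```

View pics/crop1.png

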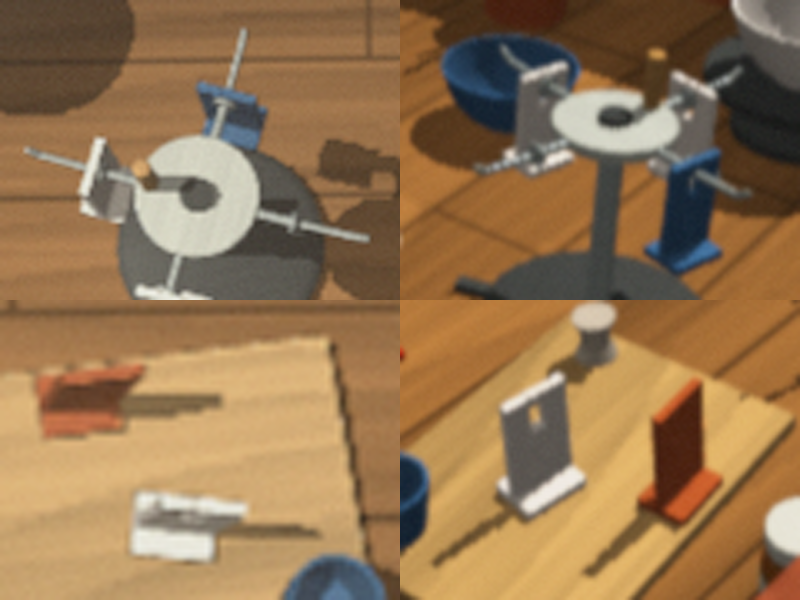

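Scene crop: four light hooks on a pale hub. The empty hook points to -y (top px ~275,187; scene px ~294,200). The peg is at top px ~(206,164), scene ~(347,165). The pointer tab is at top px ~(240,222).
Candidates for the test tile, scene px:
- white (190,305), with a visible slot
- terracotta blank (233,305)
- red look-alike (137,265)
- yellow look-alike (225,372)
- white and blue tiles fixed on the carousel

I choose the white slotted one on the board, and the close crop confirms the slot.

```bash
cat > m.py <<'E'
from h import *
def hub(im,c,rx,ry):
    g=cv2.GaussianBlur(im,(3,3),0).astype(float).mean(2);P=[]
    for a in np.linspace(0,2*np.pi,120,endpoint=False):
        r=np.arange(.75,1.25,.01);x=c[0]+rx*r*np.cos(a);y=c[1]+ry*r*np.sin(a)
        v=cv2.remap(g.astype(np.float32),x.astype(np.float32)[None],y.astype(np.float32)[None],1)[0]
        d=np.diff(v);i=d.argmin()
        if d[i]<-1.5 : P.append((x[i],y[i],r[i]))
    P=np.array(P);k=abs(P[:,2]-np.median(P[:,2]))<.06
    return cv2.fitEllipse(P[k,:2].astype(np.float32)),k.sum()
E
python3 - <<'E'
from m import *
t=cv2.imread("pics/top0.png");s=cv2.imread("pics/scene0.png");ct,cs=camera_model("top"),camera_model("scene")
et,n=hub(t,(224,174),19.5,19.5);es,m=hub(s,(334.5,186.6),19.5,10.5)
print(et,n,es,m)
print("hub",tri(ct,et[0],cs,es[0]),plane(ct,*et[0],206),plane(cs,*es[0],206))
print("peg",tri(ct,(206.1,164),cs,(346.8,165)),"hookend",tri(ct,(275.4,186.7),cs,(294,200.4)),plane(ct,275.4,186.7,209))
# white tile in scene/top
for n,im,cm,w in(("top",t,ct,(360,200,395,230)),("scene",s,cs,(172,275,212,330))):
    x0,y0,x1,y1=w;h=cv2.cvtColor(im[y0:y1,x0:x1],cv2.COLOR_BGR2HSV)
    m=((h[...,1]<60)&(h[...,2]>80)).astype(np.uint8)
    c=max(cv2.findContours(m,0,2)[0],key=cv2.contourArea);r=cv2.minAreaRect(c)
    print(n,cv2.contourArea(c),r[0][0]+x0,r[0][1]+y0,r[1],r[2],(cv2.approxPolyDP(c,1.5,True)[:,0]+[x0,y0]).tolist())
T=cv2.resize(t[122:230,168:280],None,fx=5,fy=5,interpolation=cv2.INTER_CUBIC)
U=cv2.resize(t[200:230,360:396],(240,200),interpolation=cv2.INTER_CUBIC)
V=cv2.resize(s[280:328,170:214],(240,262),interpolation=cv2.INTER_CUBIC)
o=np.zeros((540,800,3),np.uint8);o[:540,:560]=T;o[:200,560:]=U;o[200:462,560:]=V
cv2.imwrite("pics/crop2.png",o)
E
```

```text
((223.59410095214844, 173.5559844970703), (36.12848663330078, 37.10926818847656), 77.66004943847656) 100 ((334.4521484375, 186.21017456054688), (19.119985580444336, 37.49177169799805), 93.38223266601562) 53
hub (array([632.6 , 124.67, 205.65]), np.float64(0.21063719836720032)) [632.42 124.57 206.  ] [632.96 124.22 206.  ]
peg (array([644.22, 163.6 , 259.11]), np.float64(3.55632487860458)) hookend (array([594.9 , -15.96, 210.68]), np.float64(6.075932749555072)) [592.86 -17.89 209.  ]
top 203.0 376.8910903930664 215.08910942077637 (21.4928035736084, 12.73647689819336) 5.710593223571777 [[366, 220], [382, 221], [382, 216], [388, 211], [368, 208]]
scene 650.5 189.42308044433594 303.61538314819336 (40.20380783081055, 25.29897689819336) 78.69007110595703 [[198, 282], [180, 292], [183, 312], [179, 316], [187, 324], [204, 315], [199, 306]]
```

View pics/crop2.png

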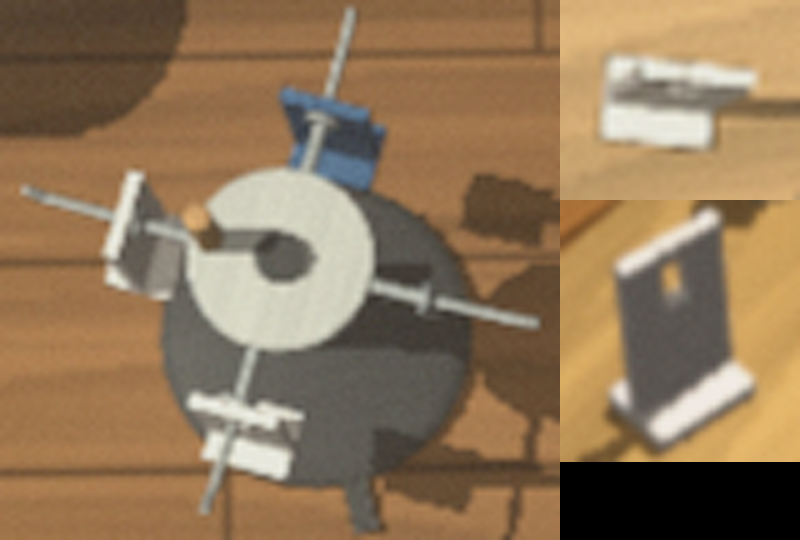

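The enlarged top view shows hook ends (orig px): +x (237.6,123.6), -x (208.6,224.0), +y (172.4,159.6), empty (275,186.2). The peg top is at (206.8,164.8) and the pointer tip at (241.6,227.8).

```bash
python3 - <<'E'
from m import *
ct,cs=camera_model("top"),camera_model("scene")
A=np.array([632.6,124.6])
for n,p,z in(("blue+x",(237.6,123.6),209),("-x",(208.6,224),209),("+y",(172.4,159.6),209),("empty",(275,186.2),209),("peg",(206.8,164.8),255),("ptr",(241.6,227.8),18),("ptr4",(241.6,227.8),4),("collar",(168+425/5-.4,122+297/5-.4),200)):
    q=plane(ct,*p,z)[:2]-A;print(n,q,np.hypot(*q),np.degrees(np.arctan2(q[1],q[0])))
# foot disc
print("foot proj",[proj(ct,[*A,20])],[proj(cs,[*A,20])])
print("pegproj scene",proj(cs,plane(ct,206.8,164.8,255)))
# tile: top edge (plate) scene endpoints & top view
f=lambda x,y,ox,oy,k:(ox+x/k-.5+.5/k,oy+y/k-.5+.5/k)
sc=[f(625-560,272-200,170,280,5.455),f(712-560,213-200,170,280,5.455)]  # top edge ends center
tp=[f(609-560,66,360,200,6.667),f(752-560,80,360,200,6.667)]
print(sc,tp)
for a,b in zip(tp,sc): print("tri",tri(ct,a,cs,b),plane(ct,*a,104),plane(cs,*b,104))
# foot corners
for p in((602,135),(711,149)): print("footcorner top",plane(ct,*f(p[0]-560,p[1],360,200,6.667),22))
for p in((610,393),(658,437),(757,378)): print("footcorner scene",plane(cs,*f(p[0]-560,p[1]-200,170,280,5.455),22))
E
```

```text
blue+x [142.22 -38.91] 147.44257875462415 -15.29969974040047
-x [-140.38   39.45] 145.8128335281296 164.3045311183953
+y [ 40.56 141.41] 147.11067688224 73.99681100249335
empty [ -38.33 -141.41] 146.5101926447163 -105.16655905817595
peg [12.04 38.85] 40.677336961540774 72.78130466975276
ptr [-128.52  -35.08] 133.2270945117507 -164.73197207392107
ptr4 [-126.81  -34.01] 131.29273704995464 -164.98818745289086
collar [-20.86 -79.65] 82.33597952542296 -104.67927459714089
foot proj [array([230.45, 187.65])] [array([328.69, 241.72])]
pegproj scene [347.4  166.27]
[(181.50733272227316, 292.79055912007334), (197.45600366636114, 281.9747937671861)] [(366.9246287685616, 209.47450127493624), (388.3735563221839, 211.574396280186)]
tri (array([ 531.22, -313.  ,   76.89]), np.float64(50.931413541517145)) [ 543.26 -287.78  104.  ] [ 537.3  -350.02  104.  ]
tri (array([ 544.94, -331.82,  126.89]), np.float64(35.956570196821176)) [ 536.14 -350.88  104.  ] [ 538.55 -302.71  104.  ]
footcorner top [ 523.64 -300.23   22.  ]
footcorner top [ 516.34 -351.12   22.  ]
footcorner scene [ 516.37 -348.7    22.  ]
footcorner scene [ 550.99 -353.27   22.  ]
footcorner scene [ 558.78 -303.01   22.  ]
```

```bash
cat > go.py <<'E'
# go.py x y z yaw(deg of tool y): remaining shift in tool units and yaw units
from h import *; import sys
s=sense();q=s["ee_rot"];M=R.from_quat([q[1],q[2],q[3],q[0]]).as_matrix()
print("pos",s["eef_pos"],"yaw",round(np.degrees(np.arctan2(M[1,1],M[0,1])),2),"tilt",M[:2,2],"F",s["force"],"t",s["time_s"],"w",s["grip_width"]*85.4,"gf",s["grip_force"],"j",s["joints"])
if len(sys.argv)>4:
    a=list(map(float,sys.argv[1:]));d=np.array(a[:3])-s["eef_pos"]
    y=np.radians(a[3]);c=np.degrees(np.arctan2(M[1,1],M[0,1]))
    print("shift units now",M.T@d/25,"turnz units",-((a[3]-c+180)%360-180)/8)
    yv=np.array([np.cos(y),np.sin(y),0]);z=np.array([0,0,-1]);x=np.cross(yv,z)
    print("shift units after turn",np.array([x@d,yv@d,z@d])/25)
E
python3 - <<'E'
from h import *
print(tri(camera_model("top"),(388.4,211.6),camera_model("scene"),(181.5,292.8)))
E
python3 -m crank '[[[0,0,-0.4,0,0,1,40],[0,0,-0.4,0,0,1,40],[0,0,-0.4,0,0,1,40],[0,0,-0.4,0,0,1,40],[0,0,-0.4,0,0,1,40],[0,0,-0.4,0,0,1,40],[0,0,-0.4,0,0,1,40],[0,0,-0.4,0,0,1,40]]]' 30
python3 -m crank '[[[0,0,0,0,0,0.9,40],[0,0,0,0,0,0.9,40],[0,0,0,0,0,0.9,40],[0,0,0,0,0,0,40],[0,0,0,0,0,0,40],[0,0,0,0,0,0,40],[0,0,0,0,0,0,40],[0,0,0,0,0,0,40]]]'
python3 go.py 643.4 163.1 310 -15.6
```

```text
(array([ 536.59, -350.43,  103.82]), np.float64(1.5039353999591047))
time_s: 0.9
eef_pos: [173.9, 495.2, 311.4]
ee_rot: [0.0, 0.667, 0.745, -0.0]
force: [-0.6, -0.1, 0.3]
grip_width: 0.468
grip_force: 0.0
time_s: 1.7
eef_pos: [174.0, 495.3, 311.3]
ee_rot: [0.0, 0.793, 0.609, -0.0]
force: [0.1, -0.2, 0.6]
grip_width: 0.471
grip_force: 0.0
pos [174.02 495.33 311.25] yaw -14.9 tilt [-0. -0.] F [ 0.14 -0.18  0.57] t 1.7 w 40.227019494644246 gf 0.0 j [ 1.01  0.27  1.35 -0.    1.52  1.27]
shift units now [-8.01 21.56  0.05] turnz units 0.08699271491492411
shift units after turn [-7.75 21.66  0.05]
```

```bash

python3 -m crank '[[[-0.33,0.9,0,0,0,0,40],[-0.33,0.9,0,0,0,0,40],[-0.33,0.9,0,0,0,0,40],[-0.33,0.9,0,0,0,0,40],[-0.33,0.9,0,0,0,0,40],[-0.33,0.9,0,0,0,0,40],[-0.33,0.9,0,0,0,0,40],[-0.33,0.9,0,0,0,0,40]]]' >/dev/null
python3 -m crank '[[[-0.33,0.9,0,0,0,0,40],[-0.33,0.9,0,0,0,0,40],[-0.33,0.9,0,0,0,0,40],[-0.33,0.9,0,0,0,0,40],[-0.33,0.9,0,0,0,0,40],[-0.33,0.9,0,0,0,0,40],[-0.33,0.9,0,0,0,0,40],[-0.33,0.9,0,0,0,0,40]]]' >/dev/null
python3 -m crank '[[[-0.33,0.9,0,0,0,0,40],[-0.33,0.9,0,0,0,0,40],[-0.33,0.9,0,0,0,0,40],[-0.33,0.9,0,0,0,0,40],[-0.33,0.9,0,0,0,0,40],[-0.33,0.9,0,0,0,0,40],[-0.3,0.8,0,0,0,0.09,40],[0,0,0,0,0,0,40]]]'
python3 go.py 643.4 163.1 223 -15.6
```

```text
time_s: 4.1
eef_pos: [624.2, 178.1, 310.2]
ee_rot: [-0.0, 0.798, 0.603, -0.001]
force: [-1.5, 1.4, -0.3]
grip_width: 0.47
grip_force: 0.0
pos [624.17 178.12 310.18] yaw -15.79 tilt [-0. -0.] F [-1.49  1.4  -0.34] t 4.1 w 40.101992631753504 gf 0.0 j [ 0.1   0.58  0.91 -0.    1.66  0.37]
shift units now [-0.37  0.91  3.49] turnz units -0.02411346736539599
shift units after turn [-0.37  0.9   3.49]
```

```bash

python3 -m crank '[[[0,0,0,0,0,0,40],[0,0,0,0,0,0,40],[-0.18,0.45,0,0,0,0,40],[-0.18,0.45,0,0,0,0,40],[0,0,0,0,0,0,40],[0,0,0,0,0,0,40],[0,0,0,0,0,0,40],[0,0,0,0,0,0,40]]]'
python3 go.py 643.4 163.1 223 -15.6
```

```text
time_s: 4.9
eef_pos: [641.6, 165.6, 311.6]
ee_rot: [0.0, 0.797, 0.604, 0.0]
force: [0.7, 0.3, 1.1]
grip_width: 0.467
grip_force: 0.0
pos [641.61 165.62 311.6 ] yaw -15.64 tilt [0. 0.] F [0.66 0.34 1.07] t 4.9 w 39.856048461623274 gf 0.0 j [0.08 0.61 0.84 0.   1.69 0.35]
shift units now [-0.08  0.1   3.54] turnz units -0.004539058588356681
shift units after turn [-0.08  0.1   3.54]
```

```bash

python3 -m crank '[[[-0.08,0.1,0.3,0,0,0,40],[0,0,0.5,0,0,0,40],[0,0,0.5,0,0,0,40],[0,0,0.5,0,0,0,40],[0,0,0.5,0,0,0,40],[0,0,0.5,0,0,0,40],[0,0,0.5,0,0,0,40],[0,0,0.24,0,0,0,40]]]'
python3 -m crank '[[[0,0,0,0,0,0,40],[0,0,0,0,0,0,40],[0,0,0,0,0,0,14],[0,0,0,0,0,0,14],[0,0,0,0,0,0,14],[0,0,0,0,0,0,14],[0,0,0,0,0,0,14],[0,0,0,0,0,0,14]]]' 30
python3 go.py 643.4 163.1 223 -15.6
```

```text
time_s: 5.7
eef_pos: [643.5, 162.4, 221.1]
ee_rot: [-0.0, 0.797, 0.604, -0.001]
force: [-0.7, -0.0, 0.3]
grip_width: 0.468
grip_force: 0.0
time_s: 6.5
eef_pos: [643.7, 162.7, 223.5]
ee_rot: [-0.0, 0.797, 0.604, 0.0]
force: [-4.7, 1.3, 5.4]
grip_width: 0.177
grip_force: 29.9
pos [643.75 162.65 223.53] yaw -15.67 tilt [0. 0.] F [-4.66  1.31  5.43] t 6.5 w 15.141377167877915 gf 29.898221790790558 j [0.07 0.64 1.02 0.   1.48 0.34]
shift units now [ 0.01 -0.02  0.02] turnz units -0.008992052150411212
shift units after turn [ 0.01 -0.02  0.02]
```

```bash

python3 -m crank '[[[-0.002,0.083,0,0,0,0.37,14],[-0.002,0.083,0,0,0,0.37,14],[-0.002,0.083,0,0,0,0.37,14],[-0.002,0.083,0,0,0,0.37,14],[-0.002,0.083,0,0,0,0.37,14],[-0.002,0.083,0,0,0,0.37,14],[-0.002,0.083,0,0,0,0.37,14],[-0.002,0.083,0,0,0,0.37,14]]]'
python3 go.py 671.2 135.0 223 -74.9
```

```text
time_s: 7.3
eef_pos: [657.7, 155.2, 223.5]
ee_rot: [-0.0, 0.904, 0.427, -0.001]
force: [-10.1, 1.6, 6.6]
grip_width: 0.176
grip_force: 30.3
pos [657.69 155.19 223.52] yaw -39.44 tilt [-0.  0.] F [-10.09   1.61   6.64] t 7.3 w 15.031541654380627 gf 30.267955362796783 j [0.06 0.67 0.97 0.   1.5  0.75]
shift units now [-0.28  0.93  0.02] turnz units 4.432972445597667
shift units after turn [0.31 0.92 0.02]
```

```bash

python3 -m crank '[[[-0.004,0.112,0,0,0,0.5,14],[-0.004,0.112,0,0,0,0.5,14],[-0.004,0.112,0,0,0,0.5,14],[-0.004,0.112,0,0,0,0.5,14],[-0.004,0.112,0,0,0,0.5,14],[-0.004,0.112,0,0,0,0.5,14],[-0.004,0.112,0,0,0,0.5,14],[-0.004,0.112,0,0,0,0.5,14]]]'
python3 -m crank '[[[-0.003,0.097,0,0,0,0.43,14],[0,0,0,0,0,0,14],[0,0,0,0,0,0,14],[0,0,0,0,0,0,14],[0,0,0,0,0,0,40],[0,0,0,0,0,0,40],[0,0,0,0,0,0,40],[0,0,-0.5,0,0,0,40]]]'
python3 -m crank '[[[0,0,-0.5,0,0,0,40],[0,0,-0.7,0,0,0,40],[0,0,-0.7,0,0,0,40],[0,0,-0.7,0,0,0,40],[0,0.8,0,0,0,0.2,85],[0,1,0,0,0,0.5,85],[0,1,0,0,0,0.5,85],[0,1,0,0,0,0.5,85]]]'
python3 -m crank '[[[0,1,0,0,0,0.5,85],[0,1,0,0,0,0.6,85],[0,1,0,0,0,0,85],[0,1,0,0,0,0,85],[0,1,0,0,0,0,85],[0,1,0,0,0,0,85],[0,1,0,0,0,0,85],[0,1,0,0,0,0,85]]]'
python3 go.py 538 -326.5 180 -97.5
python3 - <<'E'
from h import *
t=capture("top");s=capture("scene");cv2.imwrite("pics/top1.png",t);cv2.imwrite("pics/scene1.png",s)
o=np.zeros((540,800,3),np.uint8)
o[:,:500]=cv2.resize(t[122:230,178:278],None,fx=5,fy=5,interpolation=cv2.INTER_CUBIC)
o[:375,500:]=cv2.resize(s[145:220,290:350],None,fx=5,fy=5,interpolation=cv2.INTER_CUBIC)
cv2.imwrite("pics/crop3.png",o)
E
```

```text
time_s: 8.1
eef_pos: [669.9, 137.3, 223.5]
ee_rot: [-0.001, 0.987, 0.161, -0.001]
force: [-12.5, 1.9, 7.7]
grip_width: 0.176
grip_force: 30.3
time_s: 8.9
eef_pos: [671.4, 134.2, 233.8]
ee_rot: [-0.0, 0.991, 0.132, -0.002]
force: [-0.0, 0.5, -0.6]
grip_width: 0.466
grip_force: 0.0
time_s: 9.7
eef_pos: [689.8, 39.1, 300.0]
ee_rot: [0.0, 1.0, 0.012, -0.0]
force: [-0.3, 0.5, -1.1]
grip_width: 0.993
grip_force: 0.0
time_s: 10.5
eef_pos: [669.9, -159.8, 300.2]
ee_rot: [0.0, 0.998, -0.064, -0.0]
force: [0.1, 0.2, 0.3]
grip_width: 0.994
grip_force: 0.0
pos [ 669.93 -159.85  300.25] yaw -97.3 tilt [-0. -0.] F [0.13 0.2  0.34] t 10.5 w 84.92935804077034 gf 0.0 j [-0.4   0.69  0.74 -0.    1.71  1.29]
shift units now [-4.39  7.28  4.81] turnz units 0.025198667496532323
shift units after turn [-4.36  7.3   4.81]
```

View pics/crop3.png

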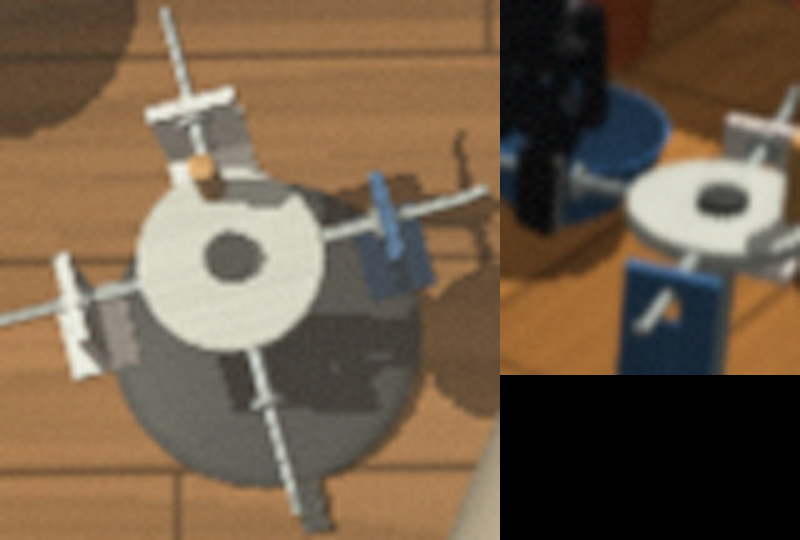

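The top view shows the empty hook now over the pointer: tip px (236.8,224.6), pointer tip (241.3,227.7), peg (218,154.6), hook ends +x (210.8,123.6) and -y (275,159.4).

```bash
python3 - <<'E'
from m import *
ct=camera_model("top");t=cv2.imread("pics/top1.png")
et,n=hub(t,(224,174),19.5,19.5);A=plane(ct,*et[0],206)[:2];print(et[0],A)
A=np.array([632.6,124.6])
for n,p,z,o in(("+x",(210.8,123.6),209,0),("-y",(275,159.4),209,-90),("empty",(236.8,224.6),209,180),("collar",(230.4,202),200,180),("peg",(218,154.6),255,0),("ptr",(241.3,227.7),18,180)):
    q=plane(ct,*p,z)[:2]-A;print(n,q,np.hypot(*q),(np.degrees(np.arctan2(q[1],q[0]))-o+180)%360-180)
E
```

```text
(223.5424346923828, 173.3479766845703) [633.02 124.71]
+x [143.21  36.18] 147.70696106375098 14.17966566279577
-y [  37.39 -142.37] 147.2002286903929 14.71632279578381
empty [-143.01  -36.8 ] 147.6703384067332 14.43041362230747
collar [-79.07 -18.41] 81.18561082337315 13.107216053282173
peg [39.62  9.33] 40.70517445579212 13.244615752319675
ptr [-128.2   -34.14] 132.66578704966403 14.913733449208053
```

```bash
cat > rod.py <<'E'
from h import *
A=np.array([632.8,124.65])
def rod(im,cm,ang,r0=94,r1=132):
    g=im.astype(np.float32).mean(2);a=np.radians(ang);u=np.array([np.cos(a),np.sin(a)]);w=np.array([-u[1],u[0]]);out=[]
    L=np.arange(-11,11.01,.25)
    for r in np.arange(r0,r1,1.5):
        z=200+3*(r-85)/50
        p=np.array([proj(cm,[*(A+u*r+w*l),z]) for l in L]).astype(np.float32)
        v=cv2.remap(g,p[:,:1],p[:,1:],1)[:,0]
        base=np.interp(L,[L[0],L[-1]],[v[:10].mean(),v[-10:].mean()]);d=v-base
        i=d.argmax()
        k=abs(L-L[i])<5; q=np.clip(d[k],0,None)
        if d[i]>15: out.append((r,(L[k]*q).sum()/q.sum()))
    o=np.array(out);f=np.polyfit(o[:,0],o[:,1],1);res=o[:,1]-np.polyval(f,o[:,0]);k=abs(res)<1.5
    f=np.polyfit(o[k,0],o[k,1],1)
    return len(o),np.polyval(f,85),np.polyval(f,145),f[0],res.std()
E
python3 - <<'E'
from rod import *
ct=camera_model("top");t=np.mean([capture("top").astype(np.float32) for _ in range(6)],0)
np.save("tavg.npy",t)
for n,a in(("empty",194.5),("+x",14.5),("-y",-75.5),("+y",104.5)): print(n,np.array(rod(t,ct,a)))
t0=cv2.imread("pics/top0.png")
for n,a in(("empty",-105.6),("+x",-15.6),("+y",74.4),("-x",164.4)): print("t0",n,np.array(rod(t0,ct,a)))
# pointer: dark tab lateral at several radii
E
```

```text
empty [26.   -0.61  0.44  0.02  0.11]
+x [24.    1.14  0.9  -0.    0.2 ]
-y [26.    2.11  0.35 -0.03  0.31]
+y [25.   -1.8  -0.53  0.02  0.38]
t0 empty [26.    0.42  1.05  0.01  0.19]
t0 +x [24.    1.18  0.87 -0.01  0.15]
t0 +y [24.   -1.31 -0.62  0.01  0.19]
t0 -x [19.   -1.71 -2.39 -0.01  3.39]
```

```bash

python3 -m crank '[[[-0.5,0.85,0.4,0,0,0,85],[-0.5,0.85,0.4,0,0,0,85],[-0.5,0.85,0.4,0,0,0,85],[-0.5,0.85,0.4,0,0,0,85],[-0.5,0.85,0.4,0,0,0,85],[-0.5,0.85,0.4,0,0,0,85],[-0.5,0.85,0.4,0,0,0,85],[-0.5,0.85,0.4,0,0,0,85]]]' >/dev/null
python3 -m crank '[[[-0.36,0.5,0.4,0,0,0,85],[0,0,0.4,0,0,0,85],[0,0,0.4,0,0,0,85],[0,0,0.4,0,0,0,85],[0,0,0,0,0,0,85],[0,0,0,0,0,0,85],[0,0,0,0,0,0,85],[0,0,0,0,0,0,85]]]' >/dev/null
python3 go.py 538 -326.5 65 -97.5
python3 - <<'E'
from h import *
t=cv2.imread("pics/top1.png");s=cv2.imread("pics/scene0.png")
ct,cs=camera_model("top"),camera_model("scene")
# yaw of tile: fit lines on foot front-top edge (top view) and plate top edge (scene) by subpixel gradient
def edge(im,cm,p0,p1,z,sgn):
    g=cv2.GaussianBlur(im,(3,3),0).astype(np.float32).mean(2);p0,p1=map(np.array,(p0,p1));d=(p1-p0)/np.hypot(*(p1-p0));n=np.array([-d[1],d[0]]);Q=[]
    for s in np.linspace(.12,.88,30):
        l=np.arange(-3,3.01,.1);p=(p0+(p1-p0)*s+l[:,None]*n).astype(np.float32)
        v=cv2.remap(g,p[:,:1],p[:,1:],1)[:,0];e=sgn*np.gradient(v);q=np.clip(e,0,None)**2;Q.append(p0+(p1-p0)*s+n*(l*q).sum()/q.sum())
    vx,vy,x,y=cv2.fitLine(np.array(Q,np.float32),cv2.DIST_HUBER,0,.01,.01).ravel()
    a,b=plane(cm,x,y,z),plane(cm,x+10*vx,y+10*vy,z);u=b-a;u*=np.sign(u[1]);return a,np.degrees(np.arctan2(-u[0],u[1]))
for sg in(1,-1):
  print("top foot front",edge(t,ct,(366,219.7),(382.2,222),22,sg),"scene top back/left",edge(s,cs,(180,291.5),(197,281),104,sg),"scene foot right", edge(s,cs,(187.5,323.5),(205.7,312.5),22,sg))
E
```

```text
pos [ 539.66 -324.98  180.82] yaw -97.18 tilt [ 0. -0.] F [ 0.99 -0.21  0.22] t 12.5 w 85.01819054365234 gf 0.0 j [-0.73  0.58  1.23  0.    1.33  0.97]
shift units now [-0.06  0.07  4.63] turnz units 0.03942470463963588
shift units after turn [-0.06  0.07  4.63]
top foot front (array([ 522.45, -326.79,   22.  ]), np.float64(-36.803884360057964)) scene top back/left (array([ 531.14, -328.37,  104.  ]), np.float64(-8.385886967198736)) scene foot right (array([ 558.94, -326.59,   22.  ]), np.float64(-30.762580672570564))
top foot front (array([ 520.74, -322.44,   22.  ]), np.float64(-6.3600830514366375)) scene top back/left (array([ 540.47, -329.39,  104.  ]), np.float64(-5.5204511864057695)) scene foot right (array([ 556.81, -329.97,   22.  ]), np.float64(-6.71189675898849))
```

```bash

python3 -m crank '[[[-0.04,0.06,0.3,0,0,-0.08,85],[0,0,0.8,0,0,0,85],[0,0,0.8,0,0,0,85],[0,0,0.8,0,0,0,85],[0,0,0.8,0,0,0,85],[0,0,0.8,0,0,0,85],[0,0,0.33,0,0,0,85],[0,0,0,0,0,0,85]]]' 30
python3 go.py 538.5 -326.5 65 -96.5
python3 -m crank '[[[0,0,0,0,0,0,70],[0,0,0,0,0,0,60],[0,0,0,0,0,0,55],[0,0,0,0,0,0,50],[0,0,0,0,0,0,46],[0,0,0,0,0,0,46],[0,0,0,0,0,0,46],[0,0,0,0,0,0,46]]]' 40
python3 go.py 538.5 -326.5 65 -96.5
```

```text
time_s: 13.3
eef_pos: [537.7, -326.0, 63.4]
ee_rot: [-0.001, 0.998, -0.057, -0.001]
force: [0.1, 0.4, 0.9]
grip_width: 1.001
grip_force: 0.0
pos [ 537.74 -326.03   63.42] yaw -96.55 tilt [-0.  0.] F [0.13 0.42 0.91] t 13.3 w 85.46311726942523 gf 0.0 j [-0.73  0.7   1.35  0.    1.09  0.95]
shift units now [ 0.03  0.02 -0.06] turnz units -0.006141621017199839
shift units after turn [ 0.03  0.02 -0.06]
time_s: 14.1
eef_pos: [538.5, -326.8, 65.4]
ee_rot: [0.001, 0.998, -0.057, 0.001]
force: [-0.5, -0.4, 6.2]
grip_width: 0.579
grip_force: 41.1
pos [ 538.51 -326.82   65.41] yaw -96.56 tilt [ 0. -0.] F [-0.48 -0.36  6.18] t 14.1 w 49.40909792042212 gf 41.05852961540222 j [-0.73  0.7   1.34 -0.    1.09  0.95]
shift units now [-0.   -0.01  0.02] turnz units -0.007016989506958282
shift units after turn [-0.   -0.01  0.02]
```

```bash

python3 -m crank '[[[0,0,-0.3,0,0,0,46],[0,0,-0.6,0,0,0,46],[0,0,-0.8,0,0,0,46],[0,0,-0.8,0,0,-0.5,46],[0,0,-0.8,0,0,-0.5,46],[0,0,-0.8,0,0,-0.6,46],[0,0,-0.8,0,0,-0.6,46],[0,0,-0.4,0,0,-0.55,46]]]' 45
python3 go.py 471.3 82 188 -74.5
```

```text
time_s: 14.9
eef_pos: [538.6, -326.4, 200.1]
ee_rot: [0.001, 0.991, 0.136, 0.001]
force: [-0.1, -0.7, -0.9]
grip_width: 0.577
grip_force: 46.5
pos [ 538.59 -326.44  200.05] yaw -74.35 tilt [ 0. -0.] F [-0.13 -0.68 -0.87] t 14.9 w 49.2939613275742 gf 46.52663826942444 j [-0.73  0.57  1.2   0.    1.37  0.57]
shift units now [  1.81 -16.46   0.44] turnz units 0.01837644878949618
shift units after turn [  1.77 -16.46   0.48]
```

```bash

python3 -m crank '[[[0,-0.4,0,0,0,0,46],[0,-0.8,0,0,0,0,46],[0,-0.8,0,0,0,0,46],[0,-0.8,0,0,0,0,46],[0,-0.8,0,0,0,0,46],[0,-0.8,0,0,0,0,46],[0,-0.8,0,0,0,0,46],[0,-0.8,0,0,0,0,46]]]' >/dev/null
python3 -m crank '[[[0,-0.8,0,0,0,0,46],[0,-0.8,0,0,0,0,46],[0,-0.8,0,0,0,0,46],[0,-0.8,0,0,0,0,46],[0,-0.8,0,0,0,0,46],[0,-0.8,0,0,0,0,46],[0,-0.8,0,0,0,0,46],[0,-0.8,0,0,0,0,46]]]' >/dev/null
python3 -m crank '[[[0,-0.8,0,0,0,0,46],[0,-0.8,0,0,0,0,46],[0,-0.8,0,0,0,0,46],[0,-0.8,0,0,0,0,46],[0,-0.4,0,0,0,0,46],[0,0,0,0,0,0,46],[0,0,0,0,0,0,46],[0,0,0,0,0,0,46]]]'
python3 go.py 471.3 82 188 -74.5
```

```text
time_s: 17.3
eef_pos: [431.8, 58.7, 197.0]
ee_rot: [0.0, 0.991, 0.134, -0.0]
force: [-0.5, 0.5, -1.3]
grip_width: 0.575
grip_force: 46.7
pos [431.84  58.66 196.99] yaw -74.61 tilt [-0. -0.] F [-0.47  0.53 -1.26] t 17.3 w 49.06946913481809 gf 46.69282793998718 j [-0.14  0.15  1.8  -0.    1.19  1.17]
shift units now [ 1.77 -0.48  0.36] turnz units -0.013666533928077484
shift units after turn [ 1.77 -0.48  0.36]
```

```bash

python3 -m crank '[[[0,-0.24,0.21,0,0,0,46],[0,-0.24,0.21,0,0,0,46],[0.5,0,0,0,0,0,46],[0.5,0,0,0,0,0,46],[0.5,0,0,0,0,0,46],[0.25,0,0,0,0,0,46],[0,0,0,0,0,0,46],[0,0,0,0,0,0,46]]]'
python3 go.py 471.3 82 186.4 -74.5
python3 - <<'E'
from h import *
t=np.mean([capture("top").astype(float) for _ in range(4)],0).astype(np.uint8);s=np.mean([capture("scene").astype(float) for _ in range(4)],0).astype(np.uint8)
o=np.zeros((560,800,3),np.uint8)
o[:,:400]=cv2.resize(t[170:240,210:260],(400,560),interpolation=cv2.INTER_CUBIC)
o[:,400:]=cv2.resize(s[170:240,275:325],(400,560),interpolation=cv2.INTER_CUBIC)
cv2.imwrite("pics/top2.png",t);cv2.imwrite("pics/scene2.png",s);cv2.imwrite("pics/crop4.png",o)
cs=camera_model("scene");ct=camera_model("top")
for P in([492.5,87.9,209],[550.4,104,200],[471.3,82,205]): print(proj(cs,P),proj(ct,P))
E
```

```text
time_s: 18.1
eef_pos: [470.2, 82.5, 186.2]
ee_rot: [-0.0, 0.991, 0.134, -0.0]
force: [0.3, 0.1, -0.2]
grip_width: 0.576
grip_force: 46.6
pos [470.19  82.52 186.23] yaw -74.55 tilt [-0.  0.] F [ 0.3   0.08 -0.17] t 18.1 w 49.18151606025418 gf 46.64848029613495 j [-0.07  0.25  1.7  -0.    1.19  1.23]
shift units now [ 0.04  0.03 -0.01] turnz units -0.005986433860744711
shift units after turn [ 0.04  0.03 -0.01]
[284.91 174.37] [236.76 223.53]
[304.98 181.46] [231.19 203.11]
[277.61 174.1 ] [239.07 231.47]
```

View pics/crop4.png

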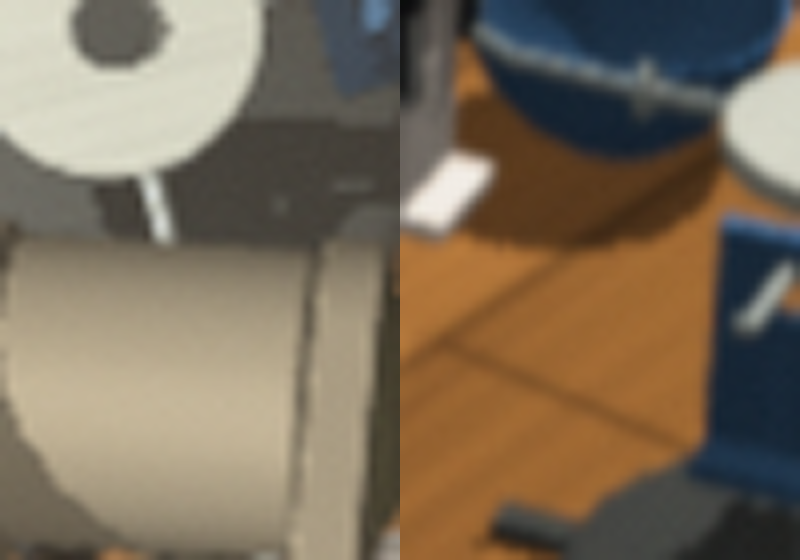

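Both crops show the hook tip at scene px (284.6,173.1) against a predicted (284.9,174.4), so the rod line holds. The tile is in the gripper just outside the hook, on the left edge. I'll insert it in small steps, each guarded by a force check.

```bash
cat > ok.py <<'E'
from h import *; import sys
s=sense();F=s["force"];a=np.radians(15.5);x=np.array([np.cos(a),np.sin(a),0]);y=np.array([x[1],-x[0],0])
r=-(s["eef_pos"]-[632.8,124.65,0])@x
print("t %.1f r %.1f pos %s Fx %.1f Fy %.1f Fz %.1f T %s gf %.0f"%(s["time_s"],r,s["eef_pos"],F@x,F@y,F[2],s["wrist_torque"],s["grip_force"]))
sys.exit(max(abs(F))>float(sys.argv[1]))
E
python3 -m crank '[[[0.12,0.03,0,0,0,0,46],[0.12,0,0,0,0,0,46],[0.12,0,0,0,0,0,46],[0.12,0,0,0,0,0,46],[0.12,0,0,0,0,0,46],[0,0,0,0,0,0,46],[0,0,0,0,0,0,46],[0,0,0,0,0,0,46]]]' >/dev/null; python3 ok.py 4 &&
python3 -m crank '[[[0.04,0,0,0,0,0,46],[0.04,0,0,0,0,0,46],[0,0,0,0,0,0,46],[0,0,0,0,0,0,46],[0,0,0,0,0,0,46],[0,0,0,0,0,0,46],[0,0,0,0,0,0,46],[0,0,0,0,0,0,46]]]' >/dev/null; python3 ok.py 4 &&
python3 -m crank '[[[0.04,0,0,0,0,0,46],[0.04,0,0,0,0,0,46],[0,0,0,0,0,0,46],[0,0,0,0,0,0,46],[0,0,0,0,0,0,46],[0,0,0,0,0,0,46],[0,0,0,0,0,0,46],[0,0,0,0,0,0,46]]]' >/dev/null; python3 ok.py 4 &&
python3 -m crank '[[[0.04,0,0,0,0,0,46],[0.04,0,0,0,0,0,46],[0,0,0,0,0,0,46],[0,0,0,0,0,0,46],[0,0,0,0,0,0,46],[0,0,0,0,0,0,46],[0,0,0,0,0,0,46],[0,0,0,0,0,0,46]]]' >/dev/null; python3 ok.py 4 &&
python3 -m crank '[[[0.04,0,0,0,0,0,46],[0.04,0,0,0,0,0,46],[0,0,0,0,0,0,46],[0,0,0,0,0,0,46],[0,0,0,0,0,0,46],[0,0,0,0,0,0,46],[0,0,0,0,0,0,46],[0,0,0,0,0,0,46]]]' >/dev/null; python3 ok.py 4 &&
python3 -m crank '[[[0.04,0,0,0,0,0,46],[0.04,0,0,0,0,0,46],[0,0,0,0,0,0,46],[0,0,0,0,0,0,46],[0,0,0,0,0,0,46],[0,0,0,0,0,0,46],[0,0,0,0,0,0,46],[0,0,0,0,0,0,46]]]' >/dev/null; python3 ok.py 4
python3 go.py 492.5 87.9 186.4 -74.5
```

```text
t 19.3 r 152.6 pos [485.25  85.72 186.55] Fx -1.5 Fy -0.1 Fz -0.1 T [-0.04  0.05  0.01] gf 47
t 19.3 r 152.6 pos [485.25  85.72 186.55] Fx -1.5 Fy -0.1 Fz -0.1 T [-0.04  0.05  0.01] gf 47
t 19.3 r 152.6 pos [485.25  85.72 186.55] Fx -1.5 Fy -0.1 Fz -0.1 T [-0.04  0.05  0.01] gf 47
t 19.3 r 152.6 pos [485.25  85.72 186.55] Fx -1.5 Fy -0.1 Fz -0.1 T [-0.04  0.05  0.01] gf 47
t 19.3 r 152.6 pos [485.25  85.72 186.55] Fx -1.5 Fy -0.1 Fz -0.1 T [-0.04  0.05  0.01] gf 47
t 19.3 r 152.6 pos [485.25  85.72 186.55] Fx -1.5 Fy -0.1 Fz -0.1 T [-0.04  0.05  0.01] gf 47
pos [485.25  85.72 186.55] yaw -74.55 tilt [-0. -0.] F [-1.5  -0.35 -0.08] t 19.3 w 49.42854354546157 gf 46.649090051651 j [-0.06  0.28  1.66 -0.    1.2   1.24]
shift units now [ 0.3  -0.01  0.01] turnz units -0.006680229292200579
shift units after turn [ 0.3  -0.01  0.01]False
False
False
False
False
False
```

```bash
sed -i 's/sys.exit(max(abs(F))>float(sys.argv\[1\]))/sys.exit(int(max(abs(F))>float(sys.argv[1])))/' ok.py
python3 -m crank '[[[0.03,0,0,0,0,0,46],[0.03,0,0,0,0,0,46],[0.03,0,0,0,0,0,46],[0.03,0,0,0,0,0,46],[0,0,0,0,0,0,46],[0,0,0,0,0,0,46],[0,0,0,0,0,0,46],[0,0,0,0,0,0,46]]]' >/dev/null; python3 ok.py 4.5 &&
python3 -m crank '[[[0.03,0,0,0,0,0,46],[0.03,0,0,0,0,0,46],[0.03,0,0,0,0,0,46],[0.03,0,0,0,0,0,46],[0,0,0,0,0,0,46],[0,0,0,0,0,0,46],[0,0,0,0,0,0,46],[0,0,0,0,0,0,46]]]' >/dev/null && python3 ok.py 4.5 &&
python3 -m crank '[[[0.03,0,0,0,0,0,46],[0.03,0,0,0,0,0,46],[0.03,0,0,0,0,0,46],[0.03,0,0,0,0,0,46],[0,0,0,0,0,0,46],[0,0,0,0,0,0,46],[0,0,0,0,0,0,46],[0,0,0,0,0,0,46]]]' >/dev/null && python3 ok.py 4.5 &&
python3 -m crank '[[[0.03,0,0,0,0,0,46],[0.03,0,0,0,0,0,46],[0.03,0,0,0,0,0,46],[0.03,0,0,0,0,0,46],[0,0,0,0,0,0,46],[0,0,0,0,0,0,46],[0,0,0,0,0,0,46],[0,0,0,0,0,0,46]]]' >/dev/null && python3 ok.py 4.5 &&
python3 -m crank '[[[0.03,0,0,0,0,0,46],[0.03,0,0,0,0,0,46],[0.03,0,0,0,0,0,46],[0.03,0,0,0,0,0,46],[0,0,0,0,0,0,46],[0,0,0,0,0,0,46],[0,0,0,0,0,0,46],[0,0,0,0,0,0,46]]]' >/dev/null && python3 ok.py 4.5
```

```text
t 20.1 r 149.5 pos [488.21  86.53 186.53] Fx -0.7 Fy -0.4 Fz -0.1 T [-0.05 -0.    0.03] gf 47
t 20.9 r 146.5 pos [491.1   87.32 186.54] Fx -0.4 Fy -0.0 Fz -0.6 T [-0.08 -0.02  0.  ] gf 47
t 21.7 r 143.5 pos [493.98  88.11 186.54] Fx 0.2 Fy 0.6 Fz -1.2 T [ 0.03  0.04 -0.05] gf 47
t 22.5 r 140.5 pos [496.88  88.91 186.54] Fx -0.2 Fy -0.2 Fz -0.4 T [0.04 0.04 0.  ] gf 47
t 23.3 r 137.5 pos [499.78  89.7  186.56] Fx 0.1 Fy 0.4 Fz -1.1 T [0.01 0.   0.01] gf 47
```

```bash

python3 -m crank '[[[0.06,0,0,0,0,0,46],[0.06,0,0,0,0,0,46],[0.06,0,0,0,0,0,46],[0.06,0,0,0,0,0,46],[0.06,0,0,0,0,0,46],[0.06,0,0,0,0,0,46],[0,0,0,0,0,0,46],[0,0,0,0,0,0,46]]]' >/dev/null; python3 ok.py 4.5 &&
python3 -m crank '[[[0.06,0,0,0,0,0,46],[0.06,0,0,0,0,0,46],[0.06,0,0,0,0,0,46],[0.06,0,0,0,0,0,46],[0.06,0,0,0,0,0,46],[0.06,0,0,0,0,0,46],[0,0,0,0,0,0,46],[0,0,0,0,0,0,46]]]' >/dev/null && python3 ok.py 4.5 &&
python3 -m crank '[[[0.06,0,0,0,0,0,46],[0.06,0,0,0,0,0,46],[0.06,0,0,0,0,0,46],[0.06,0,0,0,0,0,46],[0.06,0,0,0,0,0,46],[0.06,0,0,0,0,0,46],[0,0,0,0,0,0,46],[0,0,0,0,0,0,46]]]' >/dev/null && python3 ok.py 4.5 &&
python3 -m crank '[[[0.06,0,0,0,0,0,46],[0.06,0,0,0,0,0,46],[0.06,0,0,0,0,0,46],[0.06,0,0,0,0,0,46],[0.06,0,0,0,0,0,46],[0,0,0,0,0,0,46],[0,0,0,0,0,0,46],[0,0,0,0,0,0,46]]]' >/dev/null && python3 ok.py 4.5
python3 - <<'E'
from h import *
s=np.mean([capture("scene").astype(float) for _ in range(4)],0).astype(np.uint8)
cv2.imwrite("pics/scene3.png",s);cv2.imwrite("pics/crop5.png",cv2.resize(s[140:215,270:370],(800,600),interpolation=cv2.INTER_CUBIC))
E
```

```text
t 24.1 r 128.5 pos [508.45  92.12 186.51] Fx 0.2 Fy 0.3 Fz -0.5 T [-0.02  0.01 -0.02] gf 47
t 24.9 r 119.5 pos [517.13  94.52 186.52] Fx 0.8 Fy -1.1 Fz -1.9 T [ 0.04 -0.01 -0.02] gf 47
t 25.7 r 110.5 pos [525.8   96.92 186.49] Fx -0.6 Fy 0.4 Fz -0.5 T [ 0.   -0.02 -0.03] gf 47
t 26.5 r 103.0 pos [533.01  98.89 186.54] Fx 0.2 Fy -0.4 Fz -0.9 T [-0.01 -0.04 -0.  ] gf 47
```

View pics/crop5.png

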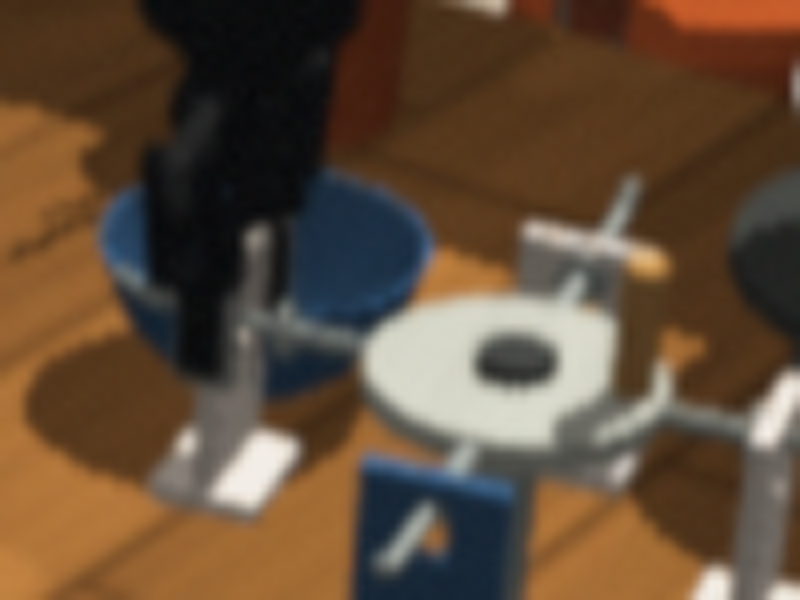

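The crop shows the rod tip at (120,265) sticking out left of the gripped tile, so the rod is through the slot. The collar at (285,325) is still about 14 mm off.

```bash

python3 -m crank '[[[0.06,0,0,0,0,0,46],[0.06,0,0,0,0,0,46],[0.06,0,0,0,0,0,46],[0.06,0,0,0,0,0,46],[0.06,0,0,0,0,0,46],[0.06,0,0,0,0,0,46],[0,0,0,0,0,0,46],[0,0,0,0,0,0,46]]]' >/dev/null; python3 ok.py 4 &&
python3 -m crank '[[[0,0,0.06,0,0,0,46],[0,0,0.06,0,0,0,46],[0,0,0.06,0,0,0,46],[0,0,0.06,0,0,0,46],[0,0,0.06,0,0,0,46],[0,0,0.06,0,0,0,46],[0,0,0.04,0,0,0,46],[0,0,0,0,0,0,46]]]' >/dev/null && python3 ok.py 4 &&
python3 -m crank '[[[0.04,0,0,0,0,0,46],[0.04,0,0,0,0,0,46],[0,0,0,0,0,0,46],[0,0,0,0,0,0,46],[0,0,0,0,0,0,46],[0,0,0,0,0,0,46],[0,0,0,0,0,0,46],[0,0,0,0,0,0,46]]]' >/dev/null && python3 ok.py 4 &&
python3 -m crank '[[[0.04,0,0,0,0,0,46],[0,0,0,0,0,0,46],[0,0,0,0,0,0,46],[0,0,0,0,0,0,46],[0,0,0,0,0,0,46],[0,0,0,0,0,0,46],[0,0,0,0,0,0,46],[0,0,0,0,0,0,46]]]' >/dev/null && python3 ok.py 4 &&
python3 -m crank '[[[0.04,0,0,0,0,0,46],[0,0,0,0,0,0,46],[0,0,0,0,0,0,46],[0,0,0,0,0,0,46],[0,0,0,0,0,0,46],[0,0,0,0,0,0,46],[0,0,0,0,0,0,46],[0,0,0,0,0,0,46]]]' >/dev/null && python3 ok.py 4
```

```text
t 27.5 r 94.0 pos [541.71 101.29 186.5 ] Fx -0.3 Fy 0.2 Fz -1.1 T [-0.08 -0.    0.03] gf 47
t 28.3 r 94.1 pos [541.66 101.28 176.38] Fx 0.1 Fy -0.2 Fz -0.7 T [ 0.   -0.03 -0.02] gf 47
t 29.1 r 92.0 pos [543.64 101.83 176.53] Fx -0.3 Fy 0.6 Fz -0.1 T [ 0.03 -0.    0.02] gf 47
t 29.9 r 91.0 pos [544.62 102.08 176.55] Fx -0.3 Fy 0.8 Fz -1.5 T [0.05 0.02 0.  ] gf 47
t 30.7 r 90.0 pos [545.59 102.37 176.58] Fx 0.9 Fy -1.1 Fz -0.3 T [ 0.03  0.02 -0.  ] gf 47
```

```bash

python3 -m crank '[[[0.03,0,0,0,0,0,46],[0,0,0,0,0,0,46],[0,0,0,0,0,0,46],[0,0,0,0,0,0,46],[0,0,0,0,0,0,46],[0,0,0,0,0,0,46],[0,0,0,0,0,0,46],[0,0,0,0,0,0,46]]]' >/dev/null; python3 ok.py 3.5 &&
python3 -m crank '[[[0.03,0,0,0,0,0,46],[0,0,0,0,0,0,46],[0,0,0,0,0,0,46],[0,0,0,0,0,0,46],[0,0,0,0,0,0,46],[0,0,0,0,0,0,46],[0,0,0,0,0,0,46],[0,0,0,0,0,0,46]]]' >/dev/null && python3 ok.py 3.5 &&
python3 -m crank '[[[0.03,0,0,0,0,0,46],[0,0,0,0,0,0,46],[0,0,0,0,0,0,46],[0,0,0,0,0,0,46],[0,0,0,0,0,0,46],[0,0,0,0,0,0,46],[0,0,0,0,0,0,46],[0,0,0,0,0,0,46]]]' >/dev/null && python3 ok.py 3.5 &&
python3 -m crank '[[[0.03,0,0,0,0,0,46],[0,0,0,0,0,0,46],[0,0,0,0,0,0,46],[0,0,0,0,0,0,46],[0,0,0,0,0,0,46],[0,0,0,0,0,0,46],[0,0,0,0,0,0,46],[0,0,0,0,0,0,46]]]' >/dev/null && python3 ok.py 3.5
```

```text
t 31.5 r 89.9 pos [545.71 102.42 176.5 ] Fx -5.3 Fy 0.4 Fz 1.3 T [-0.21  0.75 -0.01] gf 47
```

```bash

python3 -m crank '[[[-0.03,0,0,0,0,0,46],[-0.01,0,0,0,0,0,46],[0,0,0.03,0,0,0,46],[0,0,0.03,0,0,0,46],[0,0,0,0,0,0,46],[0,0,0,0,0,0,46],[0,0,0,0,0,0,46],[0,0,0,0,0,0,46]]]' >/dev/null; python3 ok.py 3.5 &&
python3 -m crank '[[[0,0,0.03,0,0,0,46],[0,0,0,0,0,0,46],[0,0,0,0,0,0,46],[0,0,0,0,0,0,46],[0,0,0,0,0,0,46],[0,0,0,0,0,0,46],[0,0,0,0,0,0,46],[0,0,0,0,0,0,46]]]' >/dev/null && python3 ok.py 3.5 &&
python3 -m crank '[[[0,0,0.03,0,0,0,46],[0,0,0,0,0,0,46],[0,0,0,0,0,0,46],[0,0,0,0,0,0,46],[0,0,0,0,0,0,46],[0,0,0,0,0,0,46],[0,0,0,0,0,0,46],[0,0,0,0,0,0,46]]]' >/dev/null && python3 ok.py 3.5 &&
python3 -m crank '[[[0,0,0.03,0,0,0,46],[0,0,0,0,0,0,46],[0,0,0,0,0,0,46],[0,0,0,0,0,0,46],[0,0,0,0,0,0,46],[0,0,0,0,0,0,46],[0,0,0,0,0,0,46],[0,0,0,0,0,0,46]]]' >/dev/null && python3 ok.py 3.5
```

```text
t 32.3 r 90.2 pos [545.37 102.31 175.08] Fx 0.2 Fy 0.7 Fz -1.5 T [0.02 0.02 0.01] gf 47
t 33.1 r 90.3 pos [545.32 102.31 174.29] Fx 0.1 Fy 0.1 Fz -1.4 T [0.04 0.04 0.03] gf 47
t 33.9 r 90.2 pos [545.36 102.31 173.58] Fx 0.8 Fy 0.3 Fz -0.1 T [-0.02 -0.04  0.03] gf 47
t 34.7 r 90.1 pos [545.47 102.3  173.31] Fx -1.5 Fy -0.8 Fz 4.7 T [ 0.03  0.28 -0.01] gf 47
```

```bash

python3 -m crank '[[[0,0,-0.012,0,0,0,46],[0.02,0,0,0,0,0,46],[0,0,0,0,0,0,46],[0,0,0,0,0,0,46],[0,0,0,0,0,0,46],[0,0,0,0,0,0,46],[0,0,0,0,0,0,46],[0,0,0,0,0,0,46]]]' >/dev/null; python3 ok.py 3 &&
python3 -m crank '[[[0.015,0,0,0,0,0,46],[0,0,0,0,0,0,46],[0,0,0,0,0,0,46],[0,0,0,0,0,0,46],[0,0,0,0,0,0,46],[0,0,0,0,0,0,46],[0,0,0,0,0,0,46],[0,0,0,0,0,0,46]]]' >/dev/null && python3 ok.py 3
```

```text
t 35.5 r 89.9 pos [545.65 102.37 173.27] Fx -2.9 Fy -0.9 Fz 6.0 T [-0.14  0.36  0.02] gf 47
```

```bash

python3 -m crank '[[[0,0,0,0,0,0,52],[0,0,0,0,0,0,54],[0,0,0,0,0,0,58],[0,0,0,0,0,0,64],[0,0,0,0,0,0,70],[0,0,0,0,0,0,74],[0,0,0,0,0,0,74],[0,0,0,0,0,0,74]]]' 20; python3 ok.py 3
python3 -m crank '[[[0,0,0,0,0,0,74],[0,0,0,0,0,0,74],[0,0,0,0,0,0,74],[0,0,0,0,0,0,74],[0,0,0,0,0,0,74],[0,0,0,0,0,0,74],[0,0,0,0,0,0,74],[0,0,0,0,0,0,74]]]' >/dev/null; python3 ok.py 3
python3 - <<'E'
from h import *
s=np.mean([capture("scene").astype(float) for _ in range(4)],0).astype(np.uint8)
cv2.imwrite("pics/scene4.png",s);cv2.imwrite("pics/crop6.png",cv2.resize(s[150:210,275:355],(800,600),interpolation=cv2.INTER_CUBIC))
E
```

```text
time_s: 36.3
eef_pos: [545.8, 102.5, 173.1]
ee_rot: [0.0, 0.991, 0.134, 0.0]
force: [-0.2, 0.5, 0.9]
grip_width: 0.862
grip_force: 0.0
t 36.3 r 89.7 pos [545.83 102.45 173.11] Fx -0.0 Fy -0.5 Fz 0.9 T [0.05 0.04 0.04] gf 0
t 37.1 r 89.8 pos [545.82 102.43 173.1 ] Fx -0.2 Fy 0.4 Fz 1.0 T [-0.02  0.01  0.01] gf 0
```

View pics/crop6.png

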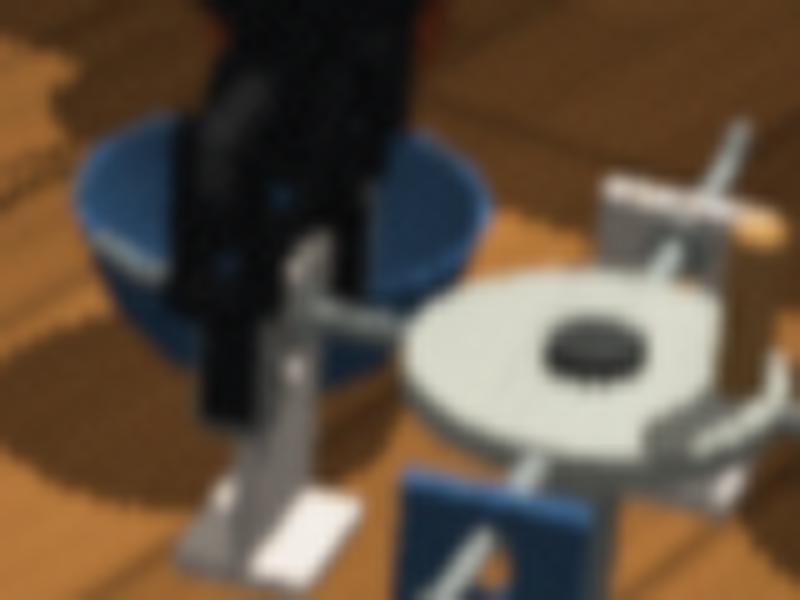

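The tile hangs on the rod, with its plate right against the collar at about (310,310). I'll withdraw upward, back off and check.

```bash

python3 -m crank '[[[0,0,-0.1,0,0,0,74],[0,0,-0.3,0,0,0,74],[0,0,-0.5,0,0,0,74],[0,0,-0.7,0,0,0,74],[0,0,-0.8,0,0,0,74],[0,0,-0.8,0,0,0,74],[0,0,-0.8,0,0,0,74],[0,0,-0.8,0,0,0,74]]]' >/dev/null; python3 ok.py 3
python3 -m crank '[[[0,1,0,0,0,0,74],[0,1,0,0,0,0,74],[0,1,0,0,0,0,74],[0,1,0,0,0,0,74],[0,1,0,0,0,0,74],[0,1,0,0,0,0,74],[0,1,0,0,0,0,74],[0,1,0,0,0,0,74]]]' >/dev/null
python3 -m crank '[[[0,1,0,0,0,0,74],[0,1,0,0,0,0,74],[0,1,0,0,0,0,74],[0,1,0,0,0,0,74],[0,0,0,0,0,0,74],[0,0,0,0,0,0,74],[0,0,0,0,0,0,74],[0,0,0,0,0,0,74]]]' >/dev/null; python3 ok.py 3
python3 - <<'E'
from rod import *
t=np.mean([capture("top").astype(float) for _ in range(5)],0);s=np.mean([capture("scene").astype(float) for _ in range(5)],0)
ct=camera_model("top")
for n,a in(("empty",194.5),("+x",14.5),("-y",-75.5),("+y",104.5)): print(n,np.array(rod(t,ct,a,100 if n=="empty" else 94)))
t=t.astype(np.uint8);s=s.astype(np.uint8)
cv2.imwrite("pics/top5.png",t);cv2.imwrite("pics/scene5.png",s)
cv2.imwrite("pics/crop7.png",np.hstack([cv2.resize(t[120:230,180:260],(400,550),interpolation=cv2.INTER_CUBIC),cv2.resize(s[145:222,285:341],(400,550),interpolation=cv2.INTER_CUBIC)]))
E
```

```text
t 38.1 r 89.8 pos [545.75 102.44 295.2 ] Fx 0.3 Fy 0.0 Fz -0.4 T [-0.04 -0.01 -0.05] gf 0
t 39.7 r 89.8 pos [ 625.68 -185.77  293.73] Fx 0.5 Fy -0.5 Fz -0.3 T [ 0.03  0.02 -0.03] gf 0
empty [15.   -1.18  0.4   0.03  0.37]
+x [24.    1.1   0.92 -0.    0.2 ]
-y [26.    2.11  0.36 -0.03  0.31]
+y [25.   -1.82 -0.52  0.02  0.39]
```

View pics/crop7.png

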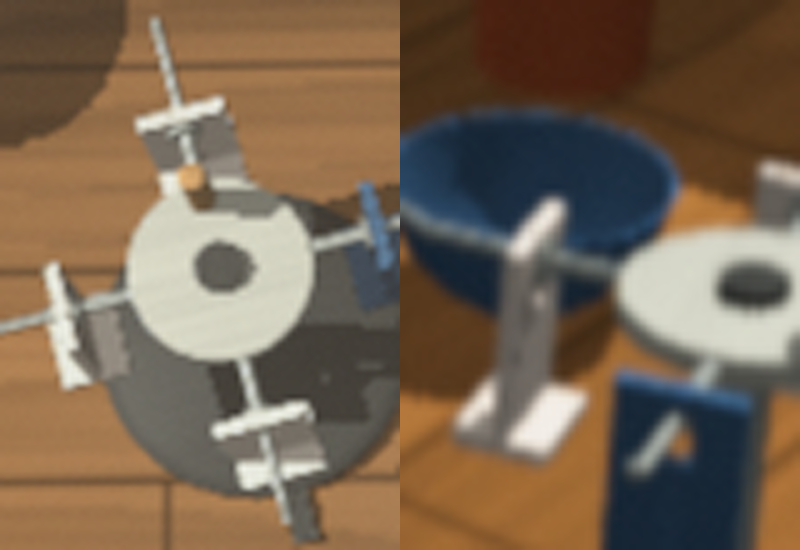

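The top crop shows the tile at (262,420), hung at the same radius as the fixed tiles, with the rod running through to the pointer at (305,535). In the scene crop it hangs upright against the collar, and the rotor hasn't moved.

```bash
python3 -c "from rig import *; print(finish_job())"
```

```text
the job is handed in; nothing more can be done
None
```

I turned the carousel until the empty hook stood over the pointer (about 0.3° off by the camera), hung the test tile home against the collar with about 6 N at most measured at the wrist, and handed the job in at about 40 s; no verdict came back.

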